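# Open a dead plate reader with its release pin

## Task

The plate reader has lost its power with samples inside. Take the red-handled release pin out of its stand and push its rod down through the orange access hole in the reader's top, feeling for the hidden spring latch and pressing until it gives and the drawer has come out at the front; never press on the reader or its latch with more than 18 N. Then put the pin back into its stand, upright and fully home, and leave the flask, tip box and bottle where they stand.

Things in the scene. Friction and masses are not known exactly. Their poses are not given: they have to be found in the camera images.
- reader: Plate reader, a white box with a black front and grey drawer, 210 (x) x 190 (y) x 132 high, fixed to the bench. Origin: centre of its underside, on the bench; its x axis points from its front to its back, z up. The drawer comes out along -x, so the 70 mm in front of it must stay clear.
- release_hole (a point): Centre of the mouth of the access hole, 132 mm above the bench, in the middle of a 36 mm square orange bushing on the reader's top. The hole is 10 mm across and vertical, with a 3 mm countersink, and 10 mm long; below it is a cavity with the hidden latch lever.
- latch_top (a point): Fixed point on the hole's axis, 22 mm below its mouth: the highest place of the lever's flat top. In each unit the lever lies 0 to 24 mm lower, unseen (22 to 46 mm below the mouth). It yields downward against a spring of 3 to 5 N, trips after 5 to 6 mm, and after 7 to 8 mm meets a stiff buffer (about 5 N/mm): a rise to 9 N means that it is fully down and tripped.
- drawer (a joint): How far the drawer has come out, in m: 0 latched, 0.06 fully out. Once tripped, a spring and damper drive it fully out in about 2 s; keep the lever down until it has plainly moved (over 20 mm), or it may latch again.
- release_pin: Release pin, about 60 g, upright in its stand: a steel rod of 6 mm diameter and 75 mm length with a round tip, then a black collar of 22 mm diameter and 6 mm thickness, then a red round handle of 14 mm diameter and 45 mm length; 126 mm long in all. Origin at the rod's tip; z runs along the pin from tip to handle.
- pin_tip (a point): Tip of the rod.
- pin_grip (a point): Point to grip, on the pin's axis in the middle of the handle, 104 mm from the tip.
- pin_stand: Fixed stand for the pin: aluminium pillar 34 x 34 x 80 mm on a black 70 x 70 x 12 mm foot. Origin: centre of its underside.
- stand_hole (a point): Centre of the mouth of the stand's hole, on top of the pillar 80 mm above the bench; vertical, 10 mm across with a 2.5 mm countersink, 80 mm deep. With the pin fully home its collar rests on the pillar and its tip is 75 mm below this point.
- flask_mid (a point): Clear conical flask, 63 mm diameter, 112 mm high, loose; this point is its centre, half-way up. Not to be disturbed.
- tip_box: Blue pipette tip box with clear lid, 97 x 122 x 75 mm, loose; origin at the centre of its underside. Not to be disturbed.
- clear_a: Clear glass bottle, 54 mm diameter, 104 mm high, loose; origin at the centre of its underside. Not to be disturbed.
There are look-alikes about, which are no part of the job. Of the things that look like the pin_stand, the middle-sized one is meant.

How it is judged (in metres and radians):
On the way, in this order (a step that is already met when the one before it is completed fails the run):
1. the pin's rod is in the access hole, its tip at least 15 mm below the mouth, with the drawer still latched (z of pin_tip in the frame of release_hole below -0.015 m and horizontal distance between pin_tip and release_hole below 0.012 m and value of joint drawer below 0.01 m), for 0.1 s.
2. the drawer has come out by more than 20 mm with the rod still in the hole (z of pin_tip in the frame of release_hole below -0.015 m and horizontal distance between pin_tip and release_hole below 0.012 m and value of joint drawer above 0.02 m), for 0.1 s.
At the end, for the whole second after the job is handed in: The drawer is more than 50 mm out, and the pin stands in its stand again, released, at rest, within 0.12 rad of upright and fully home (tip at least 69 mm below the mouth of the stand's hole) (value of joint drawer above 0.05 m and z of pin_tip in the frame of stand_hole below -0.069 m and horizontal distance between pin_tip and stand_hole below 0.008 m and angle between release_pin's own z axis and vertical below 0.12 rad and linear speed of release_pin below 0.02 m/s); the robot touches nothing.
It fails at once if the pin presses on the reader, its latch or its drawer with more than 18 N (contact force between release_pin and reader above 18 N).
It fails at once if the flask, tip box or bottle is moved by more than 30 mm (distance of any of flask_mid, tip_box, clear_a from where it was at the start of the episode above 0.03 m).
It also fails if it takes over 69 s, if anything falls off the work surface, if the arm or the gripper's body presses on something with over 40 N, if the wrist force passes 120 N, or if a joint passes its speed limit or range.

## Robot

A 7-joint arm with a two-finger parallel gripper is mounted at the origin on a cart in front of the work surface, level with it; the furniture and walls round the work are solid. World frame = base frame: x ahead of the robot, y to its left, z up, the work surface at z = 0. Lengths are in m, angles in degrees, forces in N, time in s.
With the tool pointing down it reaches from about 0.425 to 0.875 m from the base axis. Payload 4.7 kg.
Tool frame: the origin (TCP) lies at the very end of the fingers, on their centre line; the grasp point (between the pads) lies 19 mm behind it; z points along the fingers, y is the line along which they close (so a half turn about z gives the same grasp; the last joint's range is limited). The gripper opens to 87 mm and grips with 3 to 60 N. Pads are 19 mm wide; open, the fingers measure 117 mm over their backs; the gripper's body (75 mm by 190 mm) begins 51 mm behind the grasp point.
Start: joints at [-66.801, 18.392, -4.016, 83.108, 1.295, 78.541, -3.26], TCP at [0.248, 0.601, 0.223] pointing down, gripper open.
Joint ranges: [-163.93, 163.93], [-17.29, 119.83], [-79.2, 71.16], [3.27, 140.29], [-89.18, 269.18], [5.43, 117.66], [-154.24, 154.24]. Speed limits (degrees/s): [147.25, 147.25, 180, 180, 180, 180, 180].

## Interface

Orientations are given as [roll, pitch, yaw] about the fixed x, y, z axes, in that order (R = Rz(yaw) Ry(pitch) Rx(roll)).
In Python, from cell import get_obs, eyes, env gives the robot as it stands.
- The arm moves only by the tool servo_tool, never from a script. Its argument "series" is a list that holds one entry, the list of rows, each a list of 7 numbers: the shift along the tool's x, y, z in units of 300 mm (1.0 is 300 mm), then the turn, a rotation vector about the tool's x, y, z in units of pi rad (1.0 is pi rad), then the opening, from 0 (shut) to 1 (fully open). In form: [[[tx, ty, tz, wx, wy, wz, gripper], ...]]. A call has 1 to 12 rows; each row is the pose to reach, as a shift and turn from the pose commanded when the call began, along the tool's axes at that moment, turning the shorter way round; what a row does not reach only later rows make up. A row lasts 1/12 s, in which the tool goes at most 41.7 mm and 7.16 degrees, less where a joint would pass 70% of its speed; a pose out of reach is approached as far as the arm can. A call with a number of a shift or a turn outside -1 to 1 is refused whole. A call with a gripper value outside its range is refused whole. The fingers move at their own pace and stop on an object; "grip_force" is the grip in N (left out, the last holds). Time passes only in rows, so rows that repeat a pose let the fingers close. It gives the time, the measured TCP pose, the force, the opening and the grip force at its end, in the units of the state.
- get_obs(): the state, without advancing time (a new reading comes with each control period).
- eyes.read_camera(name): name is "side" or "top"; returns a dict with "frame" (480x640x3 uint8, red, green, blue), "depth" (480x640 float32, m along the optical axis (not along the pixel's ray), 0 where there is no reading), "fx", "fy", "cx", "cy" (pixels), "origin" and "rotation" of the camera in the world. Camera axes: x right, y down, z forward; pixel columns grow to the right and rows downward; lengths in m; the calibration is good to about 2 mm. A picture is of the moment at which its call begins.
- env.sign_off(): hands the job in; it is judged then, once.
The state is a dict: "time_s": time; "qpos": joint angles; "joint_velocities": joint speeds; "effort": joint torques, N m; "tool_pos": TCP position; "tool_rot": TCP orientation; "force": force on the tool from outside, world axes, zero at the start; "wrist_torque": the same for the moment, N m; "grip_width": finger opening in m; "grasp_force": force on a finger pad.
Only numpy, scipy, OpenCV 4.12 (cv2) and the standard library are available. Lean on these libraries where they do the work, as an engineer would, in place of code of your own. Each camera call takes 0.05 s, during which the arm holds its last target. There are 200 camera calls.

## Working session

There is one attempt and no reset: what is moved stays moved. The work goes in short steps, Python scripts to look and compute and a tool call to move; the robot and the scene stay as the last step left them, time stands still between calls to the robot, and variables do not carry over. Pictures are saved under pics/ and viewed, at most 10 in all, crops included, and the job is handed in when it is done.

Besides the shell and the picture viewer there is one more tool, called after "Request:" as a command line: name --argument value ..., lists and objects as JSON in quotes. servo_tool: Moves the arm, as the interface text tells. Shifts and turns lie within -1 to 1; 1 stands for 300 mm of shift or pi rad of turn. Its arguments: {"type":"object","properties":{"series":{"type":"array"},"grip_force":{"type":"number"}},"required":["series"]}

```bash
mkdir -p pics; python3 - <<'E'
from cell import get_obs, eyes, env
import cv2,numpy as np,pickle
o=get_obs();print({k:np.round(v,3).tolist() for k,v in o.items()})
for n in("side","top"):
    c=eyes.read_camera(n);pickle.dump(c,open(n+'.pkl','wb'));cv2.imwrite(f'pics/{n}0.png',c['frame'][:,:,::-1])
    print(n,c['fx'],c['cx'],c['cy'],c['origin'],np.round(c['rotation'],3).tolist())
E
```

```text
{'time_s': 0.0, 'qpos': [-66.8, 18.441, -4.015, 83.176, 1.297, 78.542, -3.259], 'joint_velocities': [-0.087, -0.001, -0.045, -0.065, 0.089, 0.011, 0.011], 'effort': [-0.0, -49.129, -0.404, -31.252, -0.064, 0.044, 0.0], 'tool_pos': [0.247, 0.6, 0.221], 'tool_rot': [-179.887, 0.008, 157.61], 'force': [-0.078, 0.199, 0.889], 'wrist_torque': [-0.008, 0.002, -0.028], 'grasp_force': 0.0, 'grip_width': 0.087}
side 604.5664074910135 318.2537350903997 236.8849492152339 [ 0.28128207 -0.88635572  0.97906823] [-132.474, 0.908, -15.583]
top 467.73612119144906 315.96005067778736 252.94503799362843 [0.28988136 0.03769131 1.22844887] [-166.904, -0.086, -91.091]
```

View pics/side0.png

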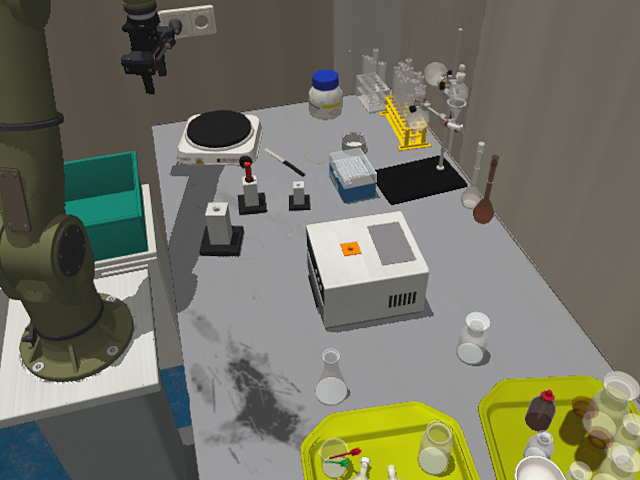

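View pics/top0.png

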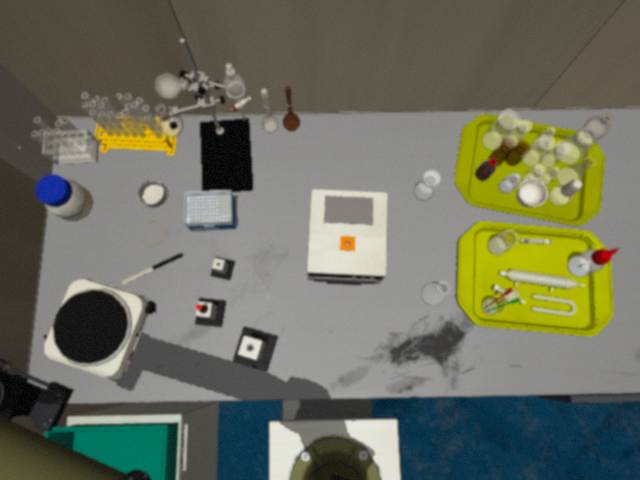

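```bash
cat >h.py <<'E'
import numpy as np,cv2,pickle
from scipy.spatial.transform import Rotation as R
def Rm(c): return R.from_euler('xyz',c['rotation'],degrees=True).as_matrix()
def ray(c,u,v,z):
    d=Rm(c)@np.array([(u-c['cx'])/c['fx'],(v-c['cy'])/c['fy'],1]);o=np.array(c['origin']);return o+d*(z-o[2])/d[2]
def pts(c):
    v,u=np.mgrid[:480,:640];d=c['depth'];P=np.stack([(u-c['cx'])/c['fx']*d,(v-c['cy'])/c['fy']*d,d],-1)
    return P@Rm(c).T+np.array(c['origin'])
def blobs(m,amin=8):
    n,l,s,ce=cv2.connectedComponentsWithStats(m.astype(np.uint8));return [(l==i,s[i],ce[i]) for i in range(1,n) if s[i][4]>=amin]
E
cat >m.py <<'E'
from h import *
C={}
for n in("side","top"):
    c=C[n]=pickle.load(open(n+'.pkl','rb'));P=pts(c);f=c['frame'];h=cv2.cvtColor(f,cv2.COLOR_RGB2HSV);H,S,V=[h[...,i].astype(int) for i in range(3)]
    print(n)
    for nm,m,z in(("orange",(H>8)&(H<20)&(S>180)&(V>150),.132),("red",((H<6)|(H>174))&(S>150)&(V>90),.109)):
        for b,s,ce in blobs(m):
            print(nm,s,ce.round(1),'ray',ray(c,*ce,z).round(4),'depthpts med',np.median(P[b],0).round(4),'zrange',P[b][:,2].min().round(3),P[b][:,2].max().round(3))
    # pillar tops by depth height
    roi=np.zeros((480,640),bool)
    if n=='top': roi[220:380,180:290]=1
    else: roi[150:260,195:315]=1
    for lo,hi in((.045,.073),(.072,.088),(.088,.14)):
        for b,s,ce in blobs(roi&(P[...,2]>lo)&(P[...,2]<hi)&(V>110)&(S<60),12):
            print('layer',lo,s,ce.round(1),ray(c,*ce,np.median(P[b][:,2])).round(4))
    m=(P[...,2]>.125)&(P[...,2]<.14)&(P[...,0]>.4)&(abs(P[...,1])<.25)
    b=max(blobs(m),key=lambda t:t[1][4]);q=(P[b[0]][:,:2]*1000).astype(np.float32);print('reader',cv2.minAreaRect(q),b[1])
E
python3 m.py; python3 - <<'E'
import pickle,cv2,numpy as np
t=pickle.load(open('top.pkl','rb'))['frame'][:,:,::-1];s=pickle.load(open('side.pkl','rb'))['frame'][:,:,::-1]
r=lambda i:cv2.resize(i,(400,300),interpolation=cv2.INTER_NEAREST)
cv2.imwrite('pics/crops.png',np.vstack([np.hstack([r(s[150:225,225:325]),r(s[225:270,320:380])]),np.hstack([r(t[285:345,180:260]),r(t[228:258,327:367])])]))
E
```

```text
side
orange [341 242  20  14 188] [350.2 248.5] ray [ 0.5697 -0.0437  0.132 ] depthpts med [ 0.5702 -0.0449  0.1324] zrange 0.127 0.979
red [444 121   4   4   8] [445.4 122.2] ray [0.9708 0.3729 0.109 ] depthpts med [0.8898 0.2249 0.2123] zrange 0.206 0.215
red [244 162   7   5  25] [247.  163.8] ray [0.4267 0.3398 0.109 ] depthpts med [0.4243 0.3085 0.1307] zrange 0.03 0.136
red [542 390  12  11  81] [547.5 395.8] ray [ 0.7809 -0.4475  0.109 ] depthpts med [ 0.7919 -0.4379  0.0882] zrange 0.076 0.101
red [350 449  11   5  33] [355.4 451.2] ray [ 0.4471 -0.4527  0.109 ] depthpts med [ 0.4511 -0.4418  0.0874] zrange 0.066 0.979
red [330 453  19   6  22] [338.7 455.3] ray [ 0.4205 -0.452   0.109 ] depthpts med [ 0.4319 -0.416   0.0372] zrange 0.009 0.063
layer 0.045 [195 150  57   7 266] [223.3 151.9] [0.3852 0.4937 0.0514]
layer 0.045 [293 181  11   8  85] [298.  184.5] [0.5402 0.2836 0.0611]
layer 0.045 [307 251   4   9  14] [308.5 254.6] [0.4994 0.028  0.0675]
layer 0.072 [242 175  15  11  81] [249.3 180.9] [0.4237 0.3078 0.0802]
layer 0.088 [206 202  23  14 270] [216.6 208.5] [0.32
[... 801 characters left out ...]
126 0.109 ] depthpts med [0.4205 0.3077 0.1292] zrange 0.115 0.136
layer 0.045 [184 220  48   7 164] [208.2 222.7] [0.6473 0.3093 0.0612]
layer 0.045 [212 258  13  13 126] [218.1 263.8] [0.5377 0.2807 0.0608]
layer 0.045 [208 305   4  13  14] [210.3 311.4] [0.4159 0.2947 0.0696]
layer 0.072 [183 220  29   3  64] [194.9 220.9] [0.6486 0.3407 0.0746]
layer 0.072 [213 220  17   2  19] [220.3 220.1] [0.6498 0.2755 0.074 ]
layer 0.072 [195 301  17  16 132] [204.2 309.1] [0.4208 0.3077 0.0794]
layer 0.088 [238 336  24  23 365] [249.6 346.9] [0.3268 0.1915 0.1057]
reader ((599.2034912109375, -45.83892822265625), (189.96739196777344, 211.60133361816406), 86.08413696289062) [ 306  189   81   87 6428]
```

View pics/crops.png

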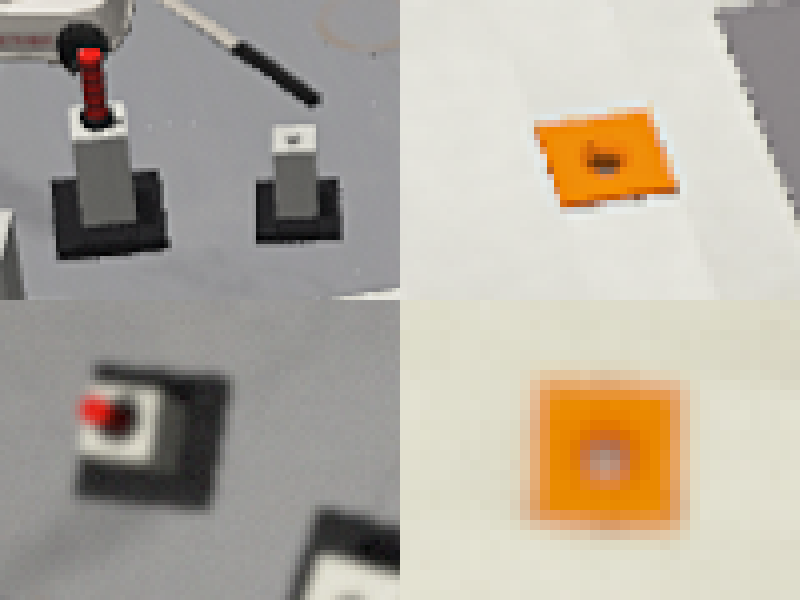

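Side and top views agree. The pin stands in the 80 mm (middle) pillar at about (0.422, 0.308). The orange hole is at about (0.569, -0.044, 0.132), and the vector from pin to hole matches in both views to 1 mm. Moving above the pin.

Request:
servo_tool --series '[[[-0.25,-0.19,0.04,0,0,0,1],[-0.5,-0.38,0.08,0,0,0,1],[-0.75,-0.56,0.12,0,0,0,1],[-0.908,-0.682,0.16,0,0,0,1],[-0.908,-0.682,0.16,0,0,0,1],[-0.908,-0.682,0.16,0,0,0,1],[-0.908,-0.682,0.16,0,0,0,1],[-0.908,-0.682,0.16,0,0,0,1],[-0.908,-0.682,0.16,0,0,0,1],[-0.908,-0.682,0.16,0,0,0,1],[-0.908,-0.682,0.16,0,0,0,1],[-0.908,-0.682,0.16,0,0,0,1]]]'

```text
time_s: 1.1
tool_pos: [0.4206, 0.3097, 0.1746]
tool_rot: [180.0, -0.0, 157.7]
force: [-0.3, -0.3, -0.2]
grip_width: 0.087
grasp_force: 0.0
```

Request:
servo_tool --series '[[[-0.006,-0.003,0.06,0,0,0,1],[-0.006,-0.003,0.12,0,0,0,1],[-0.006,-0.003,0.18,0,0,0,1],[-0.006,-0.003,0.23,0,0,0,1],[-0.006,-0.003,0.275,0,0,0,1],[-0.006,-0.003,0.275,0,0,0,1]]]'

```text
time_s: 1.6
tool_pos: [0.4199, 0.3074, 0.0893]
tool_rot: [-179.8, -0.2, 157.8]
force: [-0.3, -0.8, -0.0]
grip_width: 0.0865
grasp_force: 0.0
```

```bash
python3 - <<'E'
from cell import get_obs, eyes
import cv2
c=eyes.read_camera('side')['frame'][:,:,::-1];t=eyes.read_camera('top')['frame'][:,:,::-1]
import numpy as np
r=lambda i:cv2.resize(i,(400,400),interpolation=cv2.INTER_CUBIC)
cv2.imwrite('pics/g1.png',np.hstack([r(c[120:220,200:300]),r(t[260:360,150:250])]))
o=get_obs();print(o['tool_pos'],o['force'])
E
```

```text
[0.42187023 0.30798242 0.09200581] [-0.87949361  0.87476237  1.07386998]
```

View pics/g1.png

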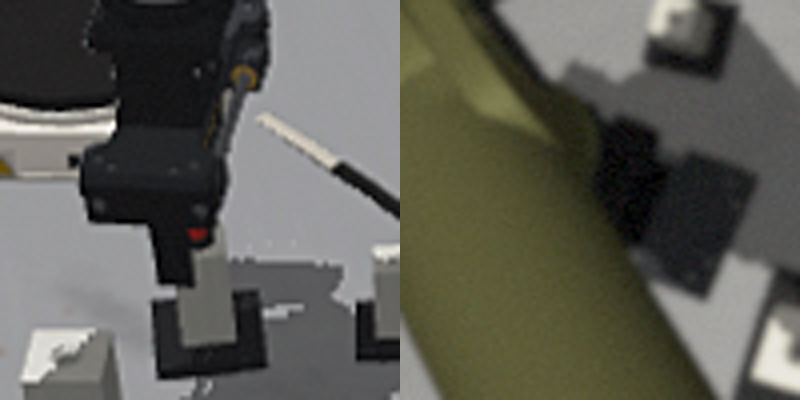

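The fingers straddle the red handle, which shows at about crop (198,235) behind the near finger. Closing.

Request:
servo_tool --series '[[[0,0,0,0,0,0,0.4],[0,0,0,0,0,0,0.3],[0,0,0,0,0,0,0.2],[0,0,0,0,0,0,0.1],[0,0,0,0,0,0,0],[0,0,0,0,0,0,0],[0,0,0,0,0,0,0],[0,0,0,0,0,0,0],[0,0,0,0,0,0,0],[0,0,0,0,0,0,0],[0,0,0,0,0,0,0],[0,0,0,0,0,0,0]]]' --grip_force 30

```text
time_s: 2.7
tool_pos: [0.4237, 0.3082, 0.0928]
tool_rot: [179.8, 0.0, 157.6]
force: [2.5, 6.9, -2.7]
grip_width: 0.0148
grasp_force: 8.8
```

Request:
servo_tool --series '[[[0,0,0,0,0,0,0],[0,0,0,0,0,0,0],[0,0,0,0,0,0,0],[0,0,0,0,0,0,0]]]' --grip_force 40

```text
time_s: 3.03
tool_pos: [0.4242, 0.3096, 0.093]
tool_rot: [179.6, 0.1, 157.7]
force: [2.7, 5.5, -2.6]
grip_width: 0.0129
grasp_force: 39.6
```

```bash
python3 - <<'E'
from cell import get_obs
o=get_obs();print(o['tool_pos'],o['tool_rot'],o['force'],o['wrist_torque'],o['grip_width'],o['grasp_force'])
E
```

```text
[0.42420051 0.30955124 0.09300199] [1.79632902e+02 9.39709645e-02 1.57662411e+02] [ 2.66970891  5.50889232 -2.62052927] [ 1.44825741 -0.66587757 -0.02893701] 0.012933063611833329 39.634381728828885
```

Request:
servo_tool --series '[[[0,0.003,0,0,0,0,0],[0,0.006,0,0,0,0,0],[0,0.006,0,0,0,0,0],[0,0.006,0,0,0,0,0],[0,0.006,0,0,0,0,0]]]'

```text
time_s: 3.45
tool_pos: [0.4243, 0.3097, 0.0928]
tool_rot: [179.8, 0.0, 157.6]
force: [1.8, 5.3, 1.5]
grip_width: 0.0127
grasp_force: 39.7
```

Request:
servo_tool --series '[[[0,0.004,0,0,0,0,0],[0,0.008,0,0,0,0,0],[0,0.008,0,0,0,0,0],[0,0.008,0,0,0,0,0],[0,0.008,0,0,0,0,0]]]'

```text
time_s: 3.87
tool_pos: [0.4244, 0.31, 0.0922]
tool_rot: [-180.0, -0.0, 157.6]
force: [-0.1, -0.2, 5.0]
grip_width: 0.0129
grasp_force: 39.7
```

Request:
servo_tool --series '[[[0,0,-0.03,0,0,0,0],[0,0,-0.08,0,0,0,0],[0,0,-0.15,0,0,0,0],[0,0,-0.25,0,0,0,0],[0,0,-0.36,0,0,0,0],[0,0,-0.46,0,0,0,0],[0,0,-0.53,0,0,0,0],[0,0,-0.53,0,0,0,0],[0,0,-0.53,0,0,0,0]]]'

```text
time_s: 4.62
tool_pos: [0.4245, 0.3098, 0.2517]
tool_rot: [-180.0, 0.0, 157.6]
force: [0.2, -0.2, -1.3]
grip_width: 0.0132
grasp_force: 39.7
```

Request:
servo_tool --series '[[[-0.06,-0.06,0,0,0,0,0],[-0.14,-0.14,0,0,0,0,0],[-0.23,-0.23,0,0,0,0,0],[-0.32,-0.32,0,0,0,0,0],[-0.41,-0.41,0,0,0,0,0],[-0.5,-0.5,0,0,0,0,0],[-0.59,-0.59,0,0,0,0,0],[-0.68,-0.68,0,0,0,0,0],[-0.77,-0.77,0,0,0,0,0],[-0.84,-0.84,0,0,0,0,0],[-0.88,-0.88,0,0,0,0,0],[-0.898,-0.899,0,0,0,0,0]]]'

```text
time_s: 5.62
tool_pos: [0.5696, -0.0458, 0.2488]
tool_rot: [-179.8, -0.2, 157.3]
force: [-1.1, -1.0, -0.5]
grip_width: 0.0129
grasp_force: 39.7
```

Request:
servo_tool --series '[[[0,0,0,0,0,0,0],[0,0,0,0,0,0,0],[0,0,0,0,0,0,0],[0,0,0,0,0,0,0]]]'

```text
time_s: 5.95
tool_pos: [0.5704, -0.0394, 0.2507]
tool_rot: [180.0, -0.1, 157.8]
force: [0.5, 0.4, -0.3]
grip_width: 0.0128
grasp_force: 39.7
```

```bash
python3 - <<'E'
from cell import get_obs, eyes
import cv2,numpy as np,pickle
C={}
for n in('side','top'): C[n]=eyes.read_camera(n);pickle.dump(C[n],open(n+'2.pkl','wb'))
c=C['side']['frame'][:,:,::-1];t=C['top']['frame'][:,:,::-1]
r=lambda i:cv2.resize(i,(400,600),interpolation=cv2.INTER_NEAREST)
cv2.imwrite('pics/g2.png',np.hstack([r(c[180:270,315:375]),r(t[180:285,312:382])]))
o=get_obs();print(o['tool_pos'],o['tool_rot'],o['force'])
E
```

```text
[ 0.57062923 -0.03999076  0.25107306] [ 1.79968503e+02 -1.57464409e-02  1.57748641e+02] [ 0.56576159 -1.0837361  -1.01875   ]
```

View pics/g2.png

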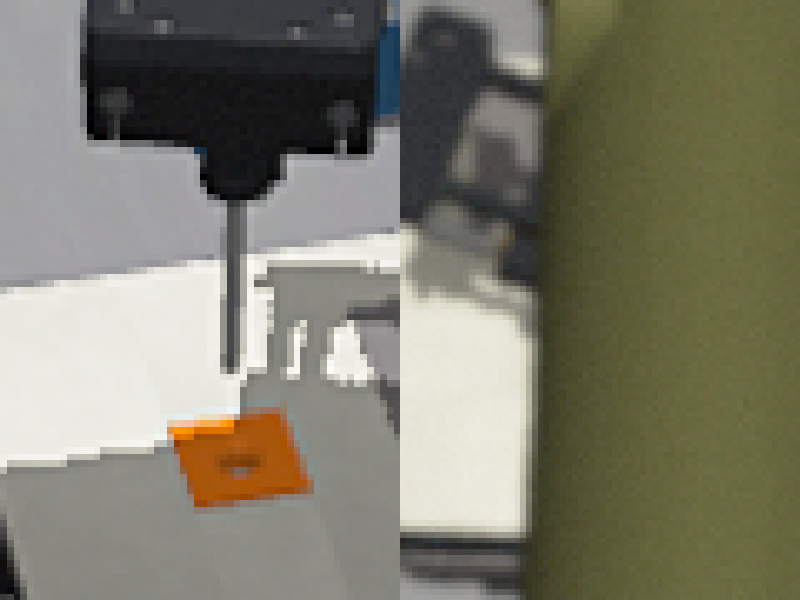

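The side view shows the rod tip at about pixel (349.7, 235.8), above the orange hole at about (351, 249). The arm hides the top view.

```bash
python3 - <<'E'
from h import *
c=pickle.load(open('side2.pkl','rb'))
def proj(p):
    q=Rm(c).T@(np.array(p)-c['origin']);return np.array([c['fx']*q[0]/q[2]+c['cx'],c['fy']*q[1]/q[2]+c['cy']])
f=c['frame'];g=cv2.cvtColor(f,cv2.COLOR_RGB2HSV).astype(int);m=(g[...,0]>5)&(g[...,0]<20)&(g[...,1]>180)
b=max(blobs(m),key=lambda t:t[1][4]);print(b[2],b[1],ray(c,*b[2],.132))
for v in range(210,238,3):
    row=f[v,340:362].astype(int).sum(1)/3;print(v,row.astype(int))
hole=np.array([.5695,-.0437,0])
for z in(.132,.163,.238):print(z,proj(hole+[0,0,z]))
print(ray(c,349.8,236,.163))
P=pts(c);print(P[212:236:3,350].round(4))
E
```

```text
[350.25906736 248.40932642] [341 242  20  14 193] [ 0.56992885 -0.04331803  0.132     ]
210 [161 163 163 163 166 166 156 153 136  53  59  91 153 149 155 172 167 164
 164 163 164 164]
213 [162 161 163 164 163 163 164 167 158  77  86 112 173 166 164 164 163 164
 164 164 164 164]
216 [163 163 161 162 164 164 164 162 130  80  86 111 172 162 159 159 158 157
 154 153 156 172]
219 [164 175 187 216 231 225 222 232 181  72  91 168 247 237 230 180 186 187
 187 187 187 188]
222 [232 232 232 231 231 231 233 238 195  69  89 165 232 103 112 121 130 135
 135 136 135 136]
225 [232 232 232 232 231 231 235 235 143  71  88 162 242 234 229 170 124 133
 136 134 134 136]
228 [232 232 231 231 232 232 236 237 145  71 106 197 241 234 235 203 126 131
 127 157 215 128]
231 [232 232 232 231 231 231 235 236 145  72 105 198 244 237 230 119 131 129
 170 245 179 129]
234 [231 231 230 231 230 232 236 233 124  65 119 227 244 245 238 123 130 126
 168 242 123 132]
237 [229 229 230 229 229 230 230 231 234 238 236 177 127 134 136 134 136 133
 129 129 133 137]
0.132 [350.11533464 248.57515327]
0.163 [350.42203693 237.31938363]
0.238 [351.21001371 208.40116158]
[ 0.56950444 -0.03962796  0.163     ]
[[ 0.5679 -0.0417  0.2277]
 [ 0.5684 -0.0407  0.2193]
 [ 0.5689 -0.0396  0.2106]
 [ 0.5689 -0.0401  0.2033]
 [ 0.569  -0.0404  0.1957]
 [ 0.5694 -0.0397  0.1871]
 [ 0.5692 -0.0408  0.1802]
 [ 0.5694 -0.0407  0.1721]]
```

Request:
servo_tool --series '[[[-0.008,-0.0105,0,0,0,0,0],[-0.008,-0.0105,0.02,0,0,0,0],[-0.008,-0.0105,0.04,0,0,0,0],[-0.008,-0.0105,0.06,0,0,0,0],[-0.008,-0.0105,0.075,0,0,0,0],[-0.008,-0.0105,0.075,0,0,0,0],[-0.008,-0.0105,0.075,0,0,0,0],[-0.008,-0.0105,0.075,0,0,0,0]]]'

```text
time_s: 6.72
tool_pos: [0.5719, -0.0454, 0.2286]
tool_rot: [180.0, 0.0, 157.6]
force: [0.2, -0.1, -0.2]
grip_width: 0.0129
grasp_force: 39.7
```

```bash
python3 - <<'E'
from cell import get_obs, eyes
import cv2,numpy as np,pickle
c=eyes.read_camera('side');pickle.dump(c,open('side3.pkl','wb'));c=c['frame'][:,:,::-1]
cv2.imwrite('pics/g3.png',cv2.resize(c[205:265,320:380],(600,600),interpolation=cv2.INTER_NEAREST))
o=get_obs();print(o['tool_pos'],o['tool_rot'],o['force'])
E
```

```text
[ 0.57203556 -0.04539478  0.22880365] [1.79987013e+02 2.41989102e-02 1.57607966e+02] [-0.12442787 -0.00487509 -1.33212345]
```

View pics/g3.png

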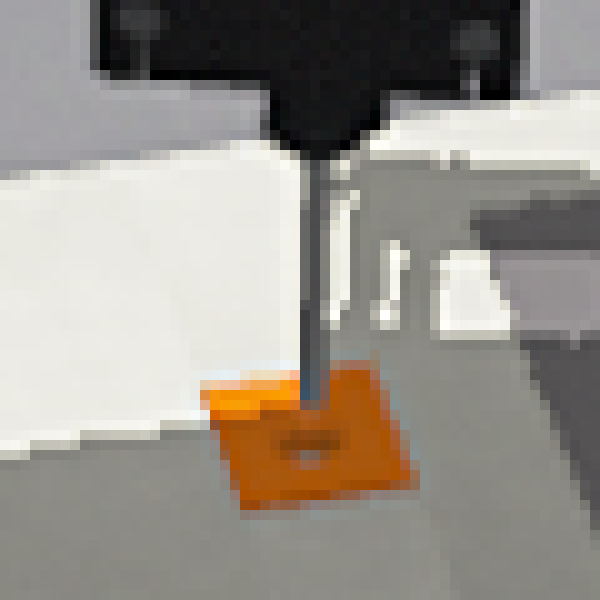

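The tip is at about (351, 245.5) and the hole axis at this height should project to (350.5, 245.1), so it is aligned to about 1 mm. Entering slowly.

Request:
servo_tool --series '[[[0.002,0,0.01,0,0,0,0],[0.002,0,0.02,0,0,0,0],[0.002,0,0.028,0,0,0,0],[0.002,0,0.034,0,0,0,0],[0.002,0,0.04,0,0,0,0],[0.002,0,0.045,0,0,0,0],[0.002,0,0.045,0,0,0,0]]]'

```text
time_s: 7.35
tool_pos: [0.5711, -0.0451, 0.2147]
tool_rot: [-180.0, -0.0, 157.6]
force: [-0.1, -0.2, -0.4]
grip_width: 0.0131
grasp_force: 39.7
```

Request:
servo_tool --series '[[[0,0,0.008,0,0,0,0],[0,0,0.015,0,0,0,0],[0,0,0.022,0,0,0,0],[0,0,0.029,0,0,0,0],[0,0,0.036,0,0,0,0],[0,0,0.043,0,0,0,0],[0,0,0.043,0,0,0,0],[0,0,0.043,0,0,0,0]]]'

```text
time_s: 8.02
tool_pos: [0.5712, -0.0451, 0.202]
tool_rot: [-180.0, -0.0, 157.6]
force: [-0.1, -0.8, -1.5]
grip_width: 0.0131
grasp_force: 39.7
```

Request:
servo_tool --series '[[[0,0,0.004,0,0,0,0],[0,0,0.008,0,0,0,0],[0,0,0.012,0,0,0,0],[0,0,0.012,0,0,0,0],[0,0,0.012,0,0,0,0]]]'

```text
time_s: 8.43
tool_pos: [0.5713, -0.0451, 0.1985]
tool_rot: [180.0, -0.0, 157.6]
force: [-0.7, 0.2, -0.4]
grip_width: 0.013
grasp_force: 39.7
```

Request:
servo_tool --series '[[[0,0,0.004,0,0,0,0],[0,0,0.008,0,0,0,0],[0,0,0.012,0,0,0,0],[0,0,0.012,0,0,0,0],[0,0,0.012,0,0,0,0]]]'

```text
time_s: 8.85
tool_pos: [0.5712, -0.0451, 0.1949]
tool_rot: [180.0, -0.0, 157.6]
force: [-0.1, 0.4, -0.4]
grip_width: 0.013
grasp_force: 39.7
```

Request:
servo_tool --series '[[[0,0,0.004,0,0,0,0],[0,0,0.008,0,0,0,0],[0,0,0.012,0,0,0,0],[0,0,0.012,0,0,0,0],[0,0,0.012,0,0,0,0]]]'

```text
time_s: 9.27
tool_pos: [0.5713, -0.0451, 0.1912]
tool_rot: [180.0, -0.0, 157.6]
force: [0.5, 0.6, -0.3]
grip_width: 0.0127
grasp_force: 39.7
```

Request:
servo_tool --series '[[[0,0,0.004,0,0,0,0],[0,0,0.008,0,0,0,0],[0,0,0.012,0,0,0,0],[0,0,0.012,0,0,0,0],[0,0,0.012,0,0,0,0]]]'

```text
time_s: 9.68
tool_pos: [0.5713, -0.0451, 0.1876]
tool_rot: [180.0, -0.0, 157.6]
force: [0.0, 0.5, -0.4]
grip_width: 0.0126
grasp_force: 39.7
```

Request:
servo_tool --series '[[[0,0,0.004,0,0,0,0],[0,0,0.008,0,0,0,0],[0,0,0.012,0,0,0,0],[0,0,0.012,0,0,0,0],[0,0,0.012,0,0,0,0]]]'

```text
time_s: 10.1
tool_pos: [0.5716, -0.0452, 0.1848]
tool_rot: [180.0, 0.0, 157.6]
force: [-0.6, 0.3, 3.2]
grip_width: 0.013
grasp_force: 39.7
```

Request:
servo_tool --series '[[[0,0,0.003,0,0,0,0],[0,0,0.006,0,0,0,0],[0,0,0.01,0,0,0,0],[0,0,0.01,0,0,0,0],[0,0,0.01,0,0,0,0]]]'

```text
time_s: 10.52
tool_pos: [0.5715, -0.045, 0.1811]
tool_rot: [180.0, 0.0, 157.6]
force: [-0.3, -0.6, 4.1]
grip_width: 0.0131
grasp_force: 39.8
```

Contact with the latch was felt at about 34 mm depth, with the spring at about 4 N. Continuing in 1 mm steps.

Request:
servo_tool --series '[[[0,0,0.002,0,0,0,0],[0,0,0.004,0,0,0,0],[0,0,0.004,0,0,0,0],[0,0,0.004,0,0,0,0]]]'

```text
time_s: 10.85
tool_pos: [0.5713, -0.045, 0.1797]
tool_rot: [180.0, -0.0, 157.6]
force: [1.0, 1.1, 1.5]
grip_width: 0.013
grasp_force: 39.8
```

Request:
servo_tool --series '[[[0,0,0.002,0,0,0,0],[0,0,0.004,0,0,0,0],[0,0,0.004,0,0,0,0],[0,0,0.004,0,0,0,0]]]'

```text
time_s: 11.18
tool_pos: [0.5712, -0.045, 0.1785]
tool_rot: [180.0, -0.0, 157.6]
force: [1.5, 0.8, 0.9]
grip_width: 0.0128
grasp_force: 39.8
```

Request:
servo_tool --series '[[[0,0,0,0,0,0,0],[0,0,0,0,0,0,0],[0,0,0,0,0,0,0],[0,0,0,0,0,0,0],[0,0,0,0,0,0,0],[0,0,0,0,0,0,0]]]'

```text
time_s: 11.68
tool_pos: [0.5712, -0.045, 0.1785]
tool_rot: [180.0, -0.0, 157.6]
force: [1.7, 1.4, -1.6]
grip_width: 0.013
grasp_force: 39.8
```

```bash
cat >d.py <<'E'
from cell import get_obs, eyes
from h import *
o=get_obs();print(o['time_s'],o['tool_pos'].round(4) if hasattr(o['tool_pos'],'round') else o['tool_pos'],o['force'])
for n in('side','top'):
    c=eyes.read_camera(n);P=pts(c);a=pts(pickle.load(open(n+'.pkl','rb')))
    # points in front of reader (front face x~.495), low height
    m=(P[...,0]<.492)&(P[...,0]>.38)&(P[...,1]>-.13)&(P[...,1]<.05)&(P[...,2]>.012)&(P[...,2]<.1)
    m0=(a[...,0]<.492)&(a[...,0]>.38)&(a[...,1]>-.13)&(a[...,1]<.05)&(a[...,2]>.012)&(a[...,2]<.1)
    print(n,m.sum(),m0.sum(),np.percentile(P[m][:,0],2) if m.sum() else None)
E
python3 d.py
```

```text
11.6833 [ 0.5712 -0.045   0.1785] [ 1.72086451  1.35338769 -1.60490727]
side 341 255 0.4847098340298589
top 11 251 0.4876774161960141
```

```bash
python3 - <<'E'
from cell import get_obs, eyes
import cv2,numpy as np,pickle
C={n:eyes.read_camera(n)['frame'][:,:,::-1] for n in('side','top')}
cv2.imwrite('pics/g4.png',np.hstack([cv2.resize(C['side'][200:330,290:420],(400,400)),cv2.resize(C['side'][205:265,320:380],(400,400),interpolation=cv2.INTER_NEAREST)]))
o=get_obs();print(o['force'],o['wrist_torque'],o['time_s'])
E
```

```text
[ 1.86978005  1.55443724 -1.21874885] [ 0.37457263 -0.39045942  0.04370096] 11.8833
```

View pics/g4.png

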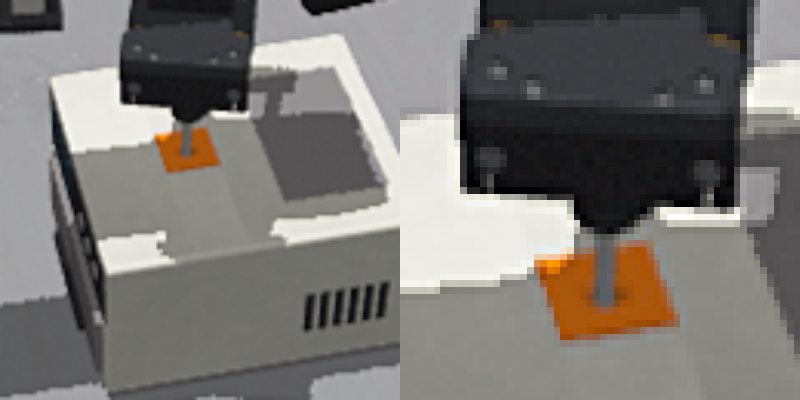

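```bash
cat >>d.py <<'E'
    if n=='side':
        cv2.imwrite('pics/g5.png',np.hstack([cv2.resize(pickle.load(open('side.pkl','rb'))['frame'][200:330,280:410][:,:,::-1],(400,400)),cv2.resize(c['frame'][200:330,280:410][:,:,::-1],(400,400))]))
        for u,v in((310,260),(312,270),(314,280),(316,290),(318,300),(308,250)): print(u,v,a[v,u].round(3),P[v,u].round(3))
E
python3 d.py
```

```text
11.8833 [ 0.5712 -0.045   0.1786] [ 1.86978005  1.55443724 -1.21874885]
side 343 255 0.4846764372013939
310 260 [0.498 0.011 0.067] [0.498 0.011 0.068]
312 270 [ 0.495 -0.017  0.066] [ 0.495 -0.015  0.064]
314 280 [ 0.493 -0.038  0.056] [ 0.492 -0.044  0.063]
316 290 [ 0.492 -0.058  0.047] [ 0.49  -0.065  0.055]
318 300 [ 0.491 -0.079  0.038] [ 0.488 -0.089  0.05 ]
308 250 [0.502 0.044 0.066] [0.502 0.043 0.067]
top 10 251 0.4877574901072323
```

View pics/g5.png

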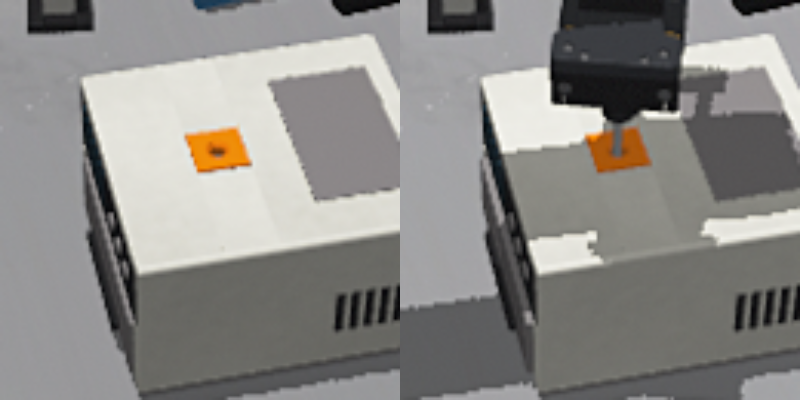

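The drawer is unchanged, so the earlier 4 N was wall friction or a transient. I'll keep feeling downwards.

Request:
servo_tool --series '[[[0,0,0.002,0,0,0,0],[0,0,0.004,0,0,0,0],[0,0,0.006,0,0,0,0],[0,0,0.006,0,0,0,0],[0,0,0.006,0,0,0,0]]]'

```text
time_s: 12.4
tool_pos: [0.5716, -0.0452, 0.1776]
tool_rot: [180.0, 0.0, 157.6]
force: [0.0, 1.2, 5.0]
grip_width: 0.0131
grasp_force: 39.8
```

Request:
servo_tool --series '[[[0,0,0.002,0,0,0,0],[0,0,0.004,0,0,0,0],[0,0,0.006,0,0,0,0],[0,0,0.006,0,0,0,0],[0,0,0.006,0,0,0,0]]]'

```text
time_s: 12.82
tool_pos: [0.5718, -0.0452, 0.1761]
tool_rot: [180.0, 0.1, 157.6]
force: [-0.3, 1.7, 5.8]
grip_width: 0.0132
grasp_force: 39.8
```

Request:
servo_tool --series '[[[0,0,0.002,0,0,0,0],[0,0,0.004,0,0,0,0],[0,0,0.004,0,0,0,0],[0,0,0.004,0,0,0,0],[0,0,0.004,0,0,0,0]]]'

```text
time_s: 13.23
tool_pos: [0.5721, -0.0453, 0.1758]
tool_rot: [179.9, 0.1, 157.6]
force: [-0.8, 0.9, 10.1]
grip_width: 0.0129
grasp_force: 39.8
```

Request:
servo_tool --series '[[[0,0,0.002,0,0,0,0],[0,0,0.004,0,0,0,0],[0,0,0.004,0,0,0,0],[0,0,0.004,0,0,0,0],[0,0,0.004,0,0,0,0]]]'

```text
time_s: 13.65
tool_pos: [0.5725, -0.0453, 0.1754]
tool_rot: [179.9, 0.2, 157.6]
force: [-2.2, 1.8, 14.2]
grip_width: 0.0129
grasp_force: 39.9
```

Request:
servo_tool --series '[[[0,0,-0.003,0,0,0,0],[0,0,-0.003,0,0,0,0],[0,0,-0.003,0,0,0,0],[0,0,-0.003,0,0,0,0],[0,0,-0.003,0,0,0,0],[0,0,-0.003,0,0,0,0],[0,0,-0.003,0,0,0,0],[0,0,-0.003,0,0,0,0]]]'

```text
time_s: 14.32
tool_pos: [0.5724, -0.0452, 0.1759]
tool_rot: [179.9, 0.1, 157.6]
force: [-0.9, 1.4, 12.6]
grip_width: 0.0129
grasp_force: 39.9
```

```bash
sed -i 's/g5/g6/' d.py; python3 d.py
```

```text
14.3167 [ 0.5724 -0.0452  0.1759] [-0.8603859   1.41860295 12.62758975]
side 1798 255 0.42953997996110926
310 260 [0.498 0.011 0.067] [0.506 0.043 0.035]
312 270 [ 0.495 -0.017  0.066] [0.502 0.011 0.036]
314 280 [ 0.493 -0.038  0.056] [ 0.498 -0.02   0.036]
316 290 [ 0.492 -0.058  0.047] [ 0.494 -0.049  0.037]
318 300 [ 0.491 -0.079  0.038] [ 0.491 -0.077  0.036]
308 250 [0.502 0.044 0.066] [0.502 0.044 0.066]
top 372 251 0.4339318977632827
```

The lever has tripped and the drawer is out about 58 mm. Holding briefly, then checking again.

Request:
servo_tool --series '[[[0,0,-0.002,0,0,0,0],[0,0,-0.002,0,0,0,0],[0,0,-0.002,0,0,0,0],[0,0,-0.002,0,0,0,0],[0,0,-0.002,0,0,0,0],[0,0,-0.002,0,0,0,0],[0,0,-0.002,0,0,0,0],[0,0,-0.002,0,0,0,0],[0,0,-0.002,0,0,0,0],[0,0,-0.002,0,0,0,0],[0,0,-0.002,0,0,0,0],[0,0,-0.002,0,0,0,0]]]'

```text
time_s: 15.42
tool_pos: [0.5722, -0.0452, 0.1761]
tool_rot: [179.9, 0.1, 157.6]
force: [-0.7, 0.7, 9.9]
grip_width: 0.0131
grasp_force: 39.9
```

```bash
python3 d.py
```

```text
15.4167 [ 0.5722 -0.0452  0.1761] [-0.65619999  0.72147425  9.94468267]
side 1810 255 0.4296352715107583
310 260 [0.498 0.011 0.067] [0.506 0.044 0.034]
312 270 [ 0.495 -0.017  0.066] [0.503 0.014 0.033]
314 280 [ 0.493 -0.038  0.056] [ 0.499 -0.017  0.034]
316 290 [ 0.492 -0.058  0.047] [ 0.495 -0.046  0.034]
318 300 [ 0.491 -0.079  0.038] [ 0.491 -0.077  0.036]
308 250 [0.502 0.044 0.066] [0.503 0.044 0.066]
top 365 251 0.4335701356530219
```

Request:
servo_tool --series '[[[0,0,-0.02,0,0,0,0],[0,0,-0.05,0,0,0,0],[0,0,-0.09,0,0,0,0],[0,0,-0.13,0,0,0,0],[0,0,-0.18,0,0,0,0],[0,0,-0.23,0,0,0,0],[0,0,-0.26,0,0,0,0],[0,0,-0.26,0,0,0,0],[0,0,-0.26,0,0,0,0],[0,0,-0.26,0,0,0,0],[0,0,-0.26,0,0,0,0]]]'

```text
time_s: 16.43
tool_pos: [0.5706, -0.0452, 0.2511]
tool_rot: [-179.9, -0.1, 157.6]
force: [-0.1, 0.1, -1.2]
grip_width: 0.0128
grasp_force: 39.9
```

```bash
python3 d.py | head -3; python3 - <<'E'
from h import *
from cell import eyes
c=eyes.read_camera('side')
f=c['frame']
for v in range(196,250,3): print(v,(f[v,340:362].astype(int).sum(1)//3))
def proj(p):
    q=Rm(c).T@(np.array(p)-c['origin']);return np.array([c['fx']*q[0]/q[2]+c['cx'],c['fy']*q[1]/q[2]+c['cy']])
print(proj([.5712,-.045,.164]),proj([.5712,-.045,.239]))
E
```

```text
16.4333 [ 0.5706 -0.0452  0.2511] [-0.08782257  0.09854124 -1.19127048]
side 1806 255 0.429483979977773
310 260 [0.498 0.011 0.067] [0.507 0.046 0.032]
196 [23 20 20 23 21 20 22 23 23 23 19 24 19 22 20 22 20 21 23 22 21 21]
199 [21 23 23 22 21 23 21 23 21 16 19 20 28 18 25 22 20 21 21 23 25 22]
202 [ 2  5  3  6  6 10 12 20 22 23 21 22 21 22 22 23 21 23 18 18 15 21]
205 [167 168 167 167 173 165  66  11  21  23  23  23  20  23  22  20  20  10
  89 172 153 152]
208 [163 164 163 165 169 160   0  15  23  25  24  24  24  19  23  14  19  45
 107 175 165 164]
211 [161 163 163 163 164 168 166 149 136  65  22  25  43  75  93 156 174 168
 164 164 165 165]
214 [163 162 163 164 163 164 163 164 163 138  79  87 113 173 166 164 164 163
 163 163 164 164]
217 [164 163 160 160 162 163 161 161 159 129  79  88 113 163 172 182 189 212
 229 224 220 222]
220 [227 228 229 235 239 238 237 240 241 190  70  90 164 241 230 222 193 242
 236 183 186 186]
223 [231 232 231 232 232 232 232 237 237 145  72  89 163 237 161 112 122 131
 135 135 134 135]
226 [232 231 232 231 231 231 231 236 237 146  71 105 191 240 234 235 201 125
 132 134 134 134]
229 [233 233 232 232 232 232 233 238 237 100  74 118 216 239 233 229 170 123
 130 161 215 124]
232 [232 231 232 232 232 231 233 237 237 101  73 125 228 237 232 234 203 123
 126 169 251 237]
235 [230 231 231 231 231 231 231 236 234  98  71 117 222 238 237 232 122 132
 130 172 247 180]
238 [229 229 228 229 229 229 229 230 233 234 223 233 204 120 126 131 135 135
 134 132 133 135]
241 [229 228 228 229 231 231 233 234 235 237 238 226 174 118 120 120 119 123
 139 137 137 137]
244 [142 136 128 129 130 129 130 130 132 135 136 121  82  86  89  88  87  92
 118 139 136 135]
247 [180  86  78  84  84  83  82  81  82  85  91  89  85  85  86  88  89  87
  91 116 139 135]
[351.44504047 237.20770271] [352.27877107 208.25243394]
```

Request:
servo_tool --series '[[[0.03,0.03,0,0,0,0,0],[0.1,0.1,0,0,0,0,0],[0.19,0.19,0,0,0,0,0],[0.28,0.28,0,0,0,0,0],[0.37,0.37,0,0,0,0,0],[0.46,0.46,0,0,0,0,0],[0.55,0.55,0,0,0,0,0],[0.64,0.64,0,0,0,0,0],[0.73,0.73,0,0,0,0,0],[0.82,0.82,0,0,0,0,0],[0.88,0.88,0,0,0,0,0],[0.905,0.909,0,0,0,0,0]]]'

```text
time_s: 17.58
tool_pos: [0.4212, 0.3148, 0.2518]
tool_rot: [180.0, -0.1, 158.0]
force: [-0.0, 0.5, -1.0]
grip_width: 0.0133
grasp_force: 39.9
```

Request:
servo_tool --series '[[[0,0,0.04,0,0,0,0],[0,0,0.08,0,0,0,0],[0,0,0.12,0,0,0,0],[0,0,0.16,0,0,0,0],[0,0,0.2,0,0,0,0],[0,0,0.23,0,0,0,0],[0,0,0.23,0,0,0,0],[0,0,0.23,0,0,0,0],[0,0,0.23,0,0,0,0],[0,0,0.23,0,0,0,0]]]'

```text
time_s: 18.42
tool_pos: [0.4246, 0.3107, 0.1841]
tool_rot: [179.9, 0.0, 157.6]
force: [-0.1, 0.3, -0.1]
grip_width: 0.0135
grasp_force: 39.9
```

```bash
python3 - <<'E'
from cell import get_obs, eyes
import cv2,numpy as np
c=eyes.read_camera('side')['frame'][:,:,::-1]
cv2.imwrite('pics/g7.png',cv2.resize(c[140:220,210:290],(600,600),interpolation=cv2.INTER_NEAREST))
o=get_obs();print(o['tool_pos'],o['tool_rot'],o['force'])
E
```

```text
[0.42460624 0.31082517 0.18414605] [1.79908276e+02 4.29188460e-02 1.57612192e+02] [-0.17758648 -0.21830705 -0.90846791]
```

View pics/g7.png

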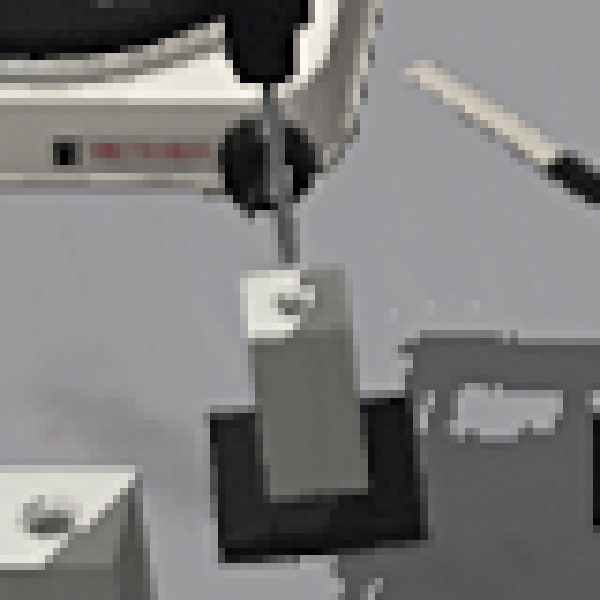

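The tip at (290,262) lines up with the stand hole at (291,302) once projected along the rod. Lowering.

Request:
servo_tool --series '[[[0,0,0.015,0,0,0,0],[0,0,0.03,0,0,0,0],[0,0,0.045,0,0,0,0],[0,0,0.06,0,0,0,0],[0,0,0.075,0,0,0,0],[0,0,0.09,0,0,0,0],[0,0,0.1,0,0,0,0],[0,0,0.1,0,0,0,0],[0,0,0.1,0,0,0,0]]]'

```text
time_s: 19.22
tool_pos: [0.4241, 0.3103, 0.1531]
tool_rot: [-180.0, -0.0, 157.6]
force: [1.1, -0.3, -0.7]
grip_width: 0.0131
grasp_force: 39.9
```

Request:
servo_tool --series '[[[0,0,0.03,0,0,0,0],[0,0,0.06,0,0,0,0],[0,0,0.09,0,0,0,0],[0,0,0.12,0,0,0,0],[0,0,0.145,0,0,0,0],[0,0,0.165,0,0,0,0],[0,0,0.18,0,0,0,0],[0,0,0.19,0,0,0,0],[0,0,0.19,0,0,0,0],[0,0,0.19,0,0,0,0]]]'

```text
time_s: 20.05
tool_pos: [0.4241, 0.3104, 0.0962]
tool_rot: [-180.0, -0.0, 157.6]
force: [0.9, -0.1, -0.6]
grip_width: 0.0129
grasp_force: 39.9
```

Request:
servo_tool --series '[[[0,0,0.003,0,0,0,0],[0,0,0.007,0,0,0,0],[0,0,0.007,0,0,0,0],[0,0,0.007,0,0,0,0]]]'

```text
time_s: 20.38
tool_pos: [0.4242, 0.3104, 0.0943]
tool_rot: [180.0, 0.0, 157.6]
force: [1.0, 0.5, -0.4]
grip_width: 0.0128
grasp_force: 39.9
```

Request:
servo_tool --series '[[[0,0,0.002,0,0,0,0],[0,0,0.005,0,0,0,0],[0,0,0.005,0,0,0,0],[0,0,0.005,0,0,0,0]]]'

```text
time_s: 20.72
tool_pos: [0.4241, 0.3104, 0.0926]
tool_rot: [-180.0, 0.0, 157.6]
force: [0.8, 0.1, -0.3]
grip_width: 0.013
grasp_force: 39.9
```

Request:
servo_tool --series '[[[0,0,0.002,0,0,0,0],[0,0,0.004,0,0,0,0],[0,0,0.004,0,0,0,0],[0,0,0.004,0,0,0,0]]]'

```text
time_s: 21.05
tool_pos: [0.4242, 0.3105, 0.0921]
tool_rot: [180.0, 0.0, 157.6]
force: [-1.6, -1.3, 5.1]
grip_width: 0.0129
grasp_force: 39.9
```

The collar is seated at 5 N. Releasing and retreating upwards.

Request:
servo_tool --series '[[[0,0,0,0,0,0,0.3],[0,0,0,0,0,0,0.4],[0,0,0,0,0,0,0.5],[0,0,0,0,0,0,0.6],[0,0,0,0,0,0,0.7],[0,0,0,0,0,0,0.8],[0,0,0,0,0,0,0.8],[0,0,0,0,0,0,0.8],[0,0,0,0,0,0,0.8]]]'

```text
time_s: 21.8
tool_pos: [0.4242, 0.3104, 0.0915]
tool_rot: [180.0, 0.0, 157.6]
force: [-0.1, -0.2, 1.1]
grip_width: 0.064
grasp_force: 0.0
```

Request:
servo_tool --series '[[[0,0,-0.03,0,0,0,0.8],[0,0,-0.08,0,0,0,0.8],[0,0,-0.15,0,0,0,0.8],[0,0,-0.25,0,0,0,0.8],[0,0,-0.35,0,0,0,0.8],[0,0,-0.45,0,0,0,0.8],[0,0,-0.5,0,0,0,0.8],[0,0,-0.5,0,0,0,0.8],[0,0,-0.5,0,0,0,0.8],[0,0,-0.5,0,0,0,0.8]]]'

```text
time_s: 22.63
tool_pos: [0.4237, 0.31, 0.2408]
tool_rot: [-179.9, -0.0, 157.6]
force: [-0.8, 0.7, -0.4]
grip_width: 0.0697
grasp_force: 0.0
```

```bash
python3 d.py|head -3; python3 - <<'E'
from cell import get_obs, eyes
from h import *
f=eyes.read_camera('side');c=f['frame'][:,:,::-1]
cv2.imwrite('pics/g8.png',cv2.resize(c[100:340,180:440],(650,600)))
h=cv2.cvtColor(f['frame'],cv2.COLOR_RGB2HSV).astype(int);P=pts(f)
m=((h[...,0]<6)|(h[...,0]>174))&(h[...,1]>150)&(h[...,2]>60)
for b,s,ce in blobs(m[:230,:300]): print(s,ce,P[:230,:300][b][:,2].max(),np.median(P[:230,:300][b],0))
o=get_obs();print(o['tool_pos'],o['force'],o['grip_width'])
E
```

```text
22.6333 [0.4237 0.31   0.2408] [-0.83960979  0.70780492 -0.386971  ]
side 1797 255 0.4295420428802552
310 260 [0.498 0.011 0.067] [0.506 0.045 0.033]
[244 162   8  18  82] [247.3902439  170.43902439] 0.13344995373482182 [0.42189636 0.30636149 0.11228875]
[0.42349201 0.30986937 0.24003905] [-0.36849723  0.15017753 -0.40934224] 0.0696320883283002
```

View pics/g8.png

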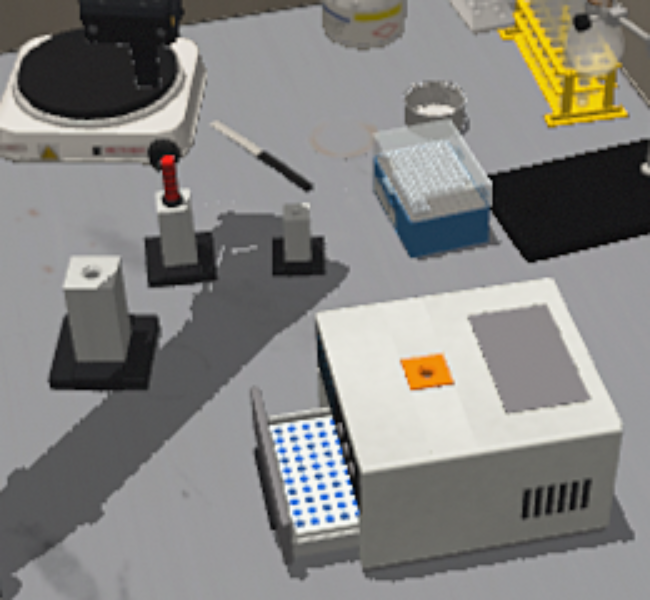

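The drawer is out with its plate showing. The pin is upright and fully home at (170,180), with its top at about 0.131–0.133 m, and the gripper is clear. Handing in.

```bash
python3 -c "
from cell import env
print(env.sign_off())"
```

```text
the job is handed in; nothing more can be done
None
```

I handed the job in at about 23 s: the drawer is out about 58 mm, the highest press I read was about 14 N (limit 18 N), the pin is back upright and fully home, and the arm never went near the flask, tip box or bottle; the hand-in gave no verdict.

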